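# Press the lid onto the sauce tub and release the press

### The arm

A 6-joint arm with a two-finger parallel gripper is mounted at the origin on a cart in front of the work surface, level with it; the furniture and walls round the work are solid. World frame = base frame: x ahead of the robot, y to its left, z up, the work surface at z = 0. Lengths are in mm, angles in degrees, forces in N, time in s.
With the tool pointing down it reaches from about 350 to 850 mm from the base axis. Payload 8.1 kg.
Tool frame: the origin (TCP) lies at the very end of the fingers, on their centre line; the grasp point (between the pads) lies 19 mm behind it (r.grip_depth is the distance from the TCP to the grasp point, in mm); z points along the fingers, y is the direction in which the jaws open and shut (so a half turn about z gives the same grasp; the last joint's range is limited). The gripper opens to 85 mm and grips with 20 to 120 N. Pads are 22 mm wide; open, the fingers measure 114 mm over their backs; the gripper's body (76 mm by 85 mm) begins 54 mm behind the grasp point. The pads swing forward as they close: fully open they stand 13 mm farther back than shut.
Start: joints at [58.361, 7.471, 85.268, -0, 87.261, -4.893], TCP at [269.999, 535.823, 231.292] pointing down, gripper open.
Joint ranges: [-169.43, 169.43], [-51.17, 129.36], [1.28, 143.12], [-76.62, 256.62], [0, 156.53], [-152.29, 152.29]. Speed limits (degrees/s): [136.94, 136.94, 159.86, 180, 180, 180].

### API

Orientations are given as [roll, pitch, yaw] about the fixed x, y, z axes, in that order (R = Rz(yaw) Ry(pitch) Rx(roll)).
In Python, from bench import status, viewer, hand_in, r gives the robot as it stands.
- The arm moves only by the shell command python3 -m crank 'ROWS' [OPENING] [FORCE]. ROWS is a JSON object of lists of equal length, an entry for each row: "slide": the shift along the tool's x, y, z in m, a list of three; "twist": the turn about the tool's z in rad. A call has 1 to 8 rows; each row shifts and turns the commanded pose from where the row before left it, along the tool's axes as they then stand; what a row does not reach is not made up. A row lasts 1/10 s, in which the tool goes at most 50 mm and 8.59 degrees, less where a joint would pass 70% of its speed; a pose out of reach is approached as far as the arm can. A call with a gripper value outside its range is refused whole. OPENING is the closure, from 0 (fully open) to 1 (shut), set as the call begins (- or left out, the last holds). The fingers move at their own pace and stop on an object; FORCE is the grip in N (left out, the last holds). Time passes only in rows, so rows that do not move let the fingers close. It gives the time, the measured TCP pose, the force and the opening at its end, in the units of the state.
- status.sense(): the state, without advancing time (a new reading comes with each control period).
- viewer.snapshot(name): name is "side" or "top" or "wrist"; returns a dict with "img" (420x560x3 uint8, red, green, blue), "fx", "fy", "cx", "cy" (pixels), "R" (3x3) and "t" (3): a world point X has camera coordinates R X + t; the wrist camera has in their place "hand_eye" (4x4, takes a point from camera to tool coordinates, whose origin is the TCP and whose axes are the flange's). Camera axes: x right, y down, z forward; pixel columns grow to the right and rows downward; lengths in mm; the calibration is good to about 2 mm. A picture is of the moment at which its call begins: read the wrist's pose just before it. There is no depth.
- hand_in(): hands the job in, once; it reports no verdict.
The state is a dict: "time": time; "joint_pos": joint angles; "qd": joint speeds; "joint_efforts": joint torques, N m; "tool_pos": TCP position; "tcp_rot": TCP orientation; "ft_force": force on the tool from outside, world axes, zero at the start; "wrist_torque": the same for the moment, N m; "finger_gap": finger opening in mm.
Only numpy, scipy, OpenCV 4.12 (cv2) and the standard library are available. Lean on these libraries where they do the work, as an engineer would, in place of code of your own. Each camera call takes 0.05 s, during which the arm holds its last target.

### The job

The lid on the sauce tub under the bench press is only resting on the rim. Swing the press's black handle all the way down over centre so that it locks by itself and seats the lid; then, with the handle still locked, push the red release lever down so that the handle springs fully up again, and leave the tub closed.

Things in the scene. Friction and masses are not known exactly. Their poses are not given: they have to be found in the camera images.
- handle_pad (a point): Middle of the top face of the black pad (50 x 44 x 14 mm) at the end of the press's steel handle. x: along the handle to its hinge; z: out of the top face; y: hinge direction. The hinge (level, 160 mm above the table) is 106 mm along +x, 7 mm along -z from here. The handle rises 45 degrees towards the robot's side when up, is 19 degrees below level when locked. Its path is free.
- press_handle (a joint): Handle angle, rad: 0 fully up, grows as the handle is pushed down; 1.0 dead centre, 1.12 end stop. A spring pushes it up before dead centre (4 to 6 N at the pad, damped) and holds it down, locked, past it. Near dead centre the round foot under the press has pushed the lid home.
- release_pad (a point): Middle of the top face (185 mm above the table) of the red release lever's pad (34 x 40 mm), behind the handle hinge. Untouched: x level, from handle to column; z up. Lever hinge 42 mm along +x, 10 mm along -z. Push down (6 to 12 N): 2 to 3 mm play, then it lifts the locked handle, which springs open after 6 to 9 mm; stop at 16 mm. It springs back. The open handle stays clear of it.
- tub_lid (a joint): Height (m) of the lid of the clear sauce tub (104 x 149 x 60 mm, on the press's steel base under the foot) above its closed place: 0 fully home, 0.005 to 0.007 when resting on the rim. It stays where it is pushed.
Things that resemble listed ones, but are neither listed nor needed, are in the scene too. There is more than one size of the part that bears tub_lid; the job needs the larger.

How it is judged:
By the outcome, as a careful person would: the job done as asked, in the order asked, and still so for the second after the job is handed in, with the robot touching nothing.
It also fails if it takes over 38 s, if anything falls off the work surface, if the arm or the gripper's body presses on something with over 40 N, if the wrist force passes 120 N, or if a joint passes its speed limit or range.

## Working session

There is one attempt and no reset: what is moved stays moved. The work goes in short steps, Python scripts to look and compute and a shell command to move; the robot and the scene stay as the last step left them, time stands still between calls to the robot, and variables do not carry over. Pictures are saved under pics/ and viewed, and the job is handed in when it is done.

```bash
ls; mkdir -p pics
cat > h.py <<'E'
import numpy as np, cv2
from bench import status, viewer, r
def snap(n,f):
    s=viewer.snapshot(n); cv2.imwrite('pics/'+f,s['img'][:,:,::-1]); 
    np.save('pics/'+f[:-4]+'.npy',{k:v for k,v in s.items()},allow_pickle=True); return s
E
python3 - <<'E'
from h import *
for n in ['side','top','wrist']:
    s=snap(n,n+'0.png'); print(n,[s[k] for k in s if k!='img'])
print(status.sense())
E
```

```text
pics
side [462.3484790467049, 462.3484790467049, 280.7754207943675, 206.2670325008682, array([[-0.9990329 ,  0.03996877,  0.01832406],
       [ 0.00385727,  0.49481133, -0.86899187],
       [-0.04379949, -0.86808078, -0.49448697]]), array([ 550.51140487,  101.38928922, 1033.45785462])]
top [397.72686518590496, 397.72686518590496, 289.0904611883063, 201.4360677896149, array([[ 0.02628588, -0.99962613,  0.00752672],
       [-0.98918769, -0.02709663, -0.14413013],
       [ 0.14428019, -0.00365675, -0.98953012]]), array([ 47.99159674, 590.74998811, 916.00346817])]
wrist [313.9464251982061, 313.9464251982061, 278.4477585021335, 209.8360998967248, array([[ 1.42192398e-04, -9.51942622e-01, -3.06276387e-01,
         7.87160633e+01],
       [ 9.99999989e-01,  1.50701521e-04, -4.13614843e-06,
        -8.76017496e-01],
       [ 5.00936934e-05, -3.06276383e-01,  9.51942632e-01,
        -1.41806589e+02],
       [ 0.00000000e+00,  0.00000000e+00,  0.00000000e+00,
         1.00000000e+00]])]
{'time': 0.15, 'joint_pos': array([ 5.83618836e+01,  7.50588325e+00,  8.53137101e+01, -7.63165534e-04,
        8.72614653e+01, -4.89263209e+00]), 'qd': array([-0.06720155, -0.15723096, -0.19741635,  0.0230448 , -0.08951544,
        0.04174621]), 'joint_efforts': array([ 4.42697037e-04, -5.70066869e+01, -5.01153624e+01, -2.09819800e-04,
        9.73479211e-03, -3.41220164e-05]), 'tool_pos': array([269.78041805, 535.46661577, 230.4898092 ]), 'tcp_rot': array([-1.79919172e+02, -6.15392459e-03,  1.53254548e+02]), 'ft_force': array([-0.14980921,  0.86795352, -0.36945666]), 'wrist_torque': array([ 0.01811307, -0.02604817, -0.01215858]), 'finger_gap': 85.25594932067054}
```

View pics/side0.png

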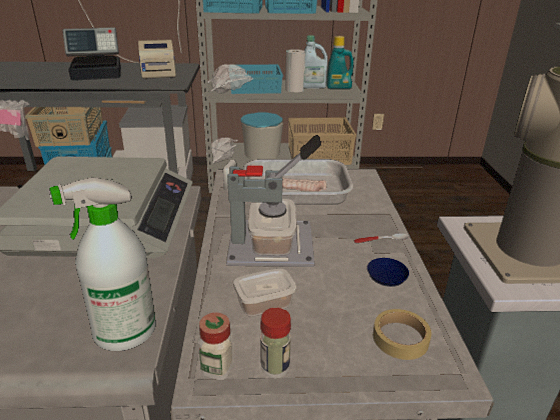

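View pics/top0.png

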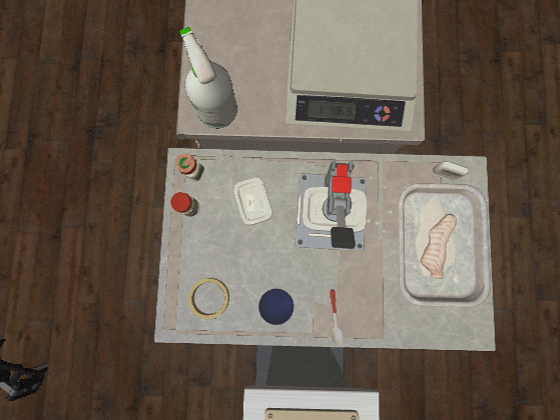

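View pics/wrist0.png

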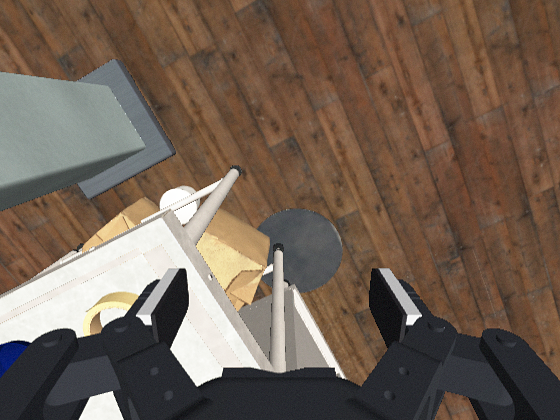

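The side view shows the press at about (265,215), with the black pad at (310,148) and the red lever at (247,172). In the top view the black pad is at (343,238) and the red pad at (342,180). I'll enlarge both to read them more closely.

Run:
```python
from h import *
a=cv2.imread('pics/side0.png')[120:280,210:350]; cv2.imwrite('pics/sc.png',cv2.resize(a,None,fx=3.75,fy=3.75,interpolation=cv2.INTER_CUBIC))
a=cv2.imread('pics/top0.png')[150:260,285:385]; cv2.imwrite('pics/tc.png',cv2.resize(a,None,fx=5,fy=5,interpolation=cv2.INTER_CUBIC))
```

```text
(no output)
```

View pics/sc.png

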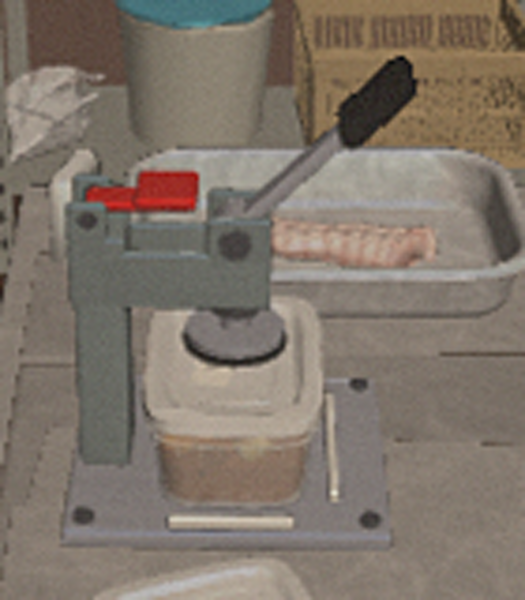

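View pics/tc.png

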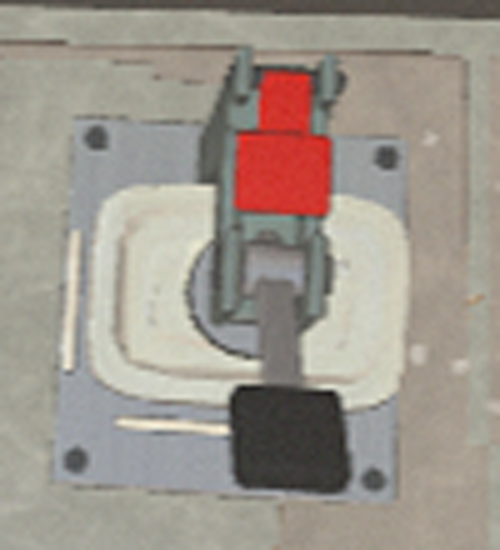

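```bash
cat >> h.py <<'E'
def ray(s,u,v):
    d=s['R'].T@np.array([(u-s['cx'])/s['fx'],(v-s['cy'])/s['fy'],1]); return -s['R'].T@s['t'],d
def atz(s,u,v,z):
    o,d=ray(s,u,v); return o+d*(z-o[2])/d[2]
def tri(s1,p1,s2,p2):
    A=[];b=[]
    for s,p in((s1,p1),(s2,p2)):
        o,d=ray(s,*p); d/=np.linalg.norm(d); M=np.eye(3)-np.outer(d,d); A.append(M);b.append(M@o)
    return np.linalg.lstsq(np.vstack(A),np.hstack(b),rcond=None)[0]
def proj(s,X):
    c=s['R']@X+s['t']; return c[0]/c[2]*s['fx']+s['cx'],c[1]/c[2]*s['fy']+s['cy']
E
python3 - <<'E'
from h import *
L=lambda n:np.load('pics/'+n+'.npy',allow_pickle=True).item()
T,S=L('top0'),L('side0')
t=lambda x,y:(285+(x+.5)/5-.5,150+(y+.5)/5-.5)
s=lambda x,y:(210+(x+.5)/3.75-.5,120+(y+.5)/3.75-.5)
for p in [(237,135),(331,135),(329,214),(236,209),(283,174)]: print('red',atz(T,*t(*p),185).round(1))
print('pad c',atz(T,*t(291,439),240).round(1))
for p in [(233,389),(340,387),(351,492),(238,487)]: print(atz(T,*t(*p),240).round(1))
print('tri red',tri(T,t(283,174),S,s(168,181)).round(1))
print('tri pad',tri(T,t(291,439),S,s(378,100)).round(1))
for p in [(96,138),(387,157),(76,460),(373,480)]: print('bolt',atz(T,*t(*p),10).round(1))
# handle hinge in side: near face of bracket
print('sideredtop', [atz(S,*s(*p),185).round(1) for p in [(138,177),(198,173),(196,209)]])
E
```

```text
red [622.8 -23.  185. ]
red [623.9 -62.  185. ]
red [590.7 -61.3 185. ]
red [591.8 -23.  185. ]
red [606.9 -42.2 185. ]
pad c [494.7 -38.5 240. ]
[513.  -16.4 240. ]
[514.9 -56.9 240. ]
[475.5 -61.2 240. ]
[476.2 -18.7 240. ]
tri red [606.9 -42.1 186.2]
tri pad [494.6 -39.1 235.4]
bolt [656.6  28.3  10. ]
bolt [ 651.  -118.3   10. ]
bolt [495.   34.8  10. ]
bolt [ 489.1 -111.4   10. ]
sideredtop [array([623.7, -50. , 185. ]), array([590.5, -55.3, 185. ]), array([591.8,  -9.5, 185. ])]
```

```bash
python3 -m crank '{"slide":[[0,0,-0.015],[0,0,-0.015],[0,0,-0.015],[0,0,-0.015],[-0.016,-0.036,0],[-0.016,-0.036,0],[-0.016,-0.036,0],[-0.016,-0.036,0]],"twist":[-0.107,-0.107,-0.107,-0.107,0,0,0,0]}' 1 60
```

```text
time: 0.95
tool_pos: [328.5, 388.0, 290.9]
tcp_rot: [-180.0, -0.0, 177.8]
ft_force: [1.4, -0.3, -0.2]
finger_gap: -0.1
```

```bash
python3 -m crank '{"slide":[[-0.016,-0.035,0],[-0.016,-0.035,0],[-0.016,-0.035,0],[-0.016,-0.035,0],[-0.016,-0.035,0],[-0.016,-0.035,0],[-0.016,-0.035,0],[-0.016,-0.035,0]],"twist":[0,0,0,0,0,0,0,0]}'; python3 -m crank '{"slide":[[-0.016,-0.035,0],[-0.016,-0.035,0],[-0.016,-0.035,0],[-0.011,-0.034,0],[0,0,0],[0,0,0]],"twist":[0,0,0,0,0,0]}'
python3 - <<'E'
from h import *
print(status.sense()['tool_pos'],status.sense()['ft_force'])
snap('wrist','w1.png');snap('side','s1.png');snap('top','t1.png')
a=cv2.imread('pics/s1.png')[80:280,180:380]; cv2.imwrite('pics/s1c.png',cv2.resize(a,None,fx=3,fy=3,interpolation=cv2.INTER_CUBIC))
E
```

```text
time: 1.75
tool_pos: [445.6, 103.1, 291.1]
tcp_rot: [180.0, -0.0, 177.8]
ft_force: [1.1, -0.5, 1.1]
finger_gap: 0.3
time: 2.35
tool_pos: [498.7, -36.9, 290.8]
tcp_rot: [180.0, -0.1, 177.7]
ft_force: [-0.3, 1.1, 0.5]
finger_gap: 0.0
[498.74315082 -36.94187468 290.82594568] [-0.26496011  1.14017365  0.47869347]
```

View pics/w1.png

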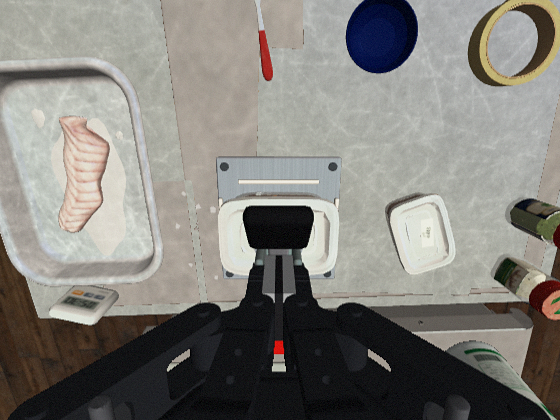

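View pics/s1c.png

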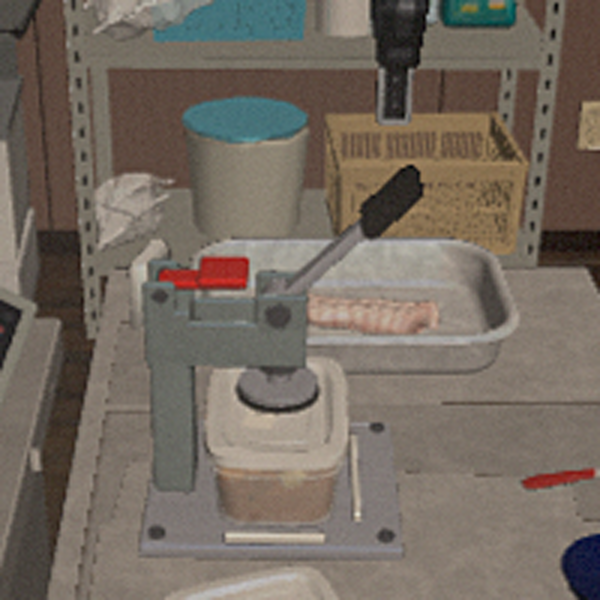

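Run:
```python
import numpy as np
hx=564.7;prev=None
for a in [45,40,35,30,25,20,15,10,5,0,-5,-9,-12,-14,-16,-17,-18,-19.2]:
    A=np.radians(a); P=np.array([hx-106*np.cos(A)+7*np.sin(A),160+106*np.sin(A)+7*np.cos(A)])
    x=P[0]+8*np.clip(a/20,-1,1); e=x-11*np.sign(a)   # contact edge
    z=P[1]-(e-P[0])*np.tan(A)
    c=np.array([x,z]); print(a,P.round(1),c.round(1),None if prev is None else (c-prev).round(1)); prev=c
```

```text
45 [494.7 239.9] [502.7 242.9] None
40 [488.  233.5] [496. 236.] [-6.7 -6.9]
35 [481.9 226.5] [489.9 228.6] [-6.1 -7.4]
30 [476.4 219.1] [484.4 220.8] [-5.5 -7.8]
25 [471.6 211.1] [479.6 212.5] [-4.8 -8.3]
20 [467.5 202.8] [475.5 203.9] [-4.1 -8.6]
15 [464.1 194.2] [470.1 195.5] [-5.4 -8.4]
10 [461.5 185.3] [465.5 186.5] [-4.6 -9. ]
5 [459.7 176.2] [461.7 177. ] [-3.8 -9.5]
0 [458.7 167. ] [458.7 167. ] [ -3. -10.]
-5 [458.5 157.7] [456.5 158.5] [-2.2 -8.5]
-9 [458.9 150.3] [455.3 151.5] [-1.2 -7. ]
-12 [459.6 144.8] [454.8 146.1] [-0.5 -5.4]
-14 [460.2 141.1] [454.6 142.5] [-0.2 -3.6]
-16 [460.9 137.5] [454.5 138.8] [-0.1 -3.7]
-17 [461.3 135.7] [454.5 137. ] [ 0.  -1.8]
-18 [461.7 133.9] [454.5 135.1] [ 0.  -1.9]
-19.2 [462.3 131.8] [454.6 132.9] [ 0.1 -2.2]
```

```bash
python3 -m crank '{"slide":[[-0.002,-0.001,0.016],[-0.002,-0.001,0.016],[0,0,0.013],[0,0,0]],"twist":[0,0,0,0]}'
```

```text
time: 2.9
tool_pos: [501.8, -38.1, 243.1]
tcp_rot: [180.0, -0.2, 177.8]
ft_force: [3.2, 0.6, 0.7]
finger_gap: 0.1
```

```bash
python3 -m crank '{"slide":[[0.0033,0,0.0044],[0.0033,0,0.0034],[0.003,0,0.0037],[0.003,0,0.0037]],"twist":[0,0,0,0]}'
```

```text
time: 3.3
tool_pos: [490.4, -38.0, 231.5]
tcp_rot: [180.0, 0.1, 177.8]
ft_force: [2.1, 2.4, 2.9]
finger_gap: 0.2
```

```bash
python3 -m crank '{"slide":[[0.0028,0,0.0040],[0.0028,0,0.0040],[0.0025,0,0.0041],[0.0025,0,0.0041]],"twist":[0,0,0,0]}'
python3 - <<'E'
from h import *
snap('side','s2.png')
a=cv2.imread('pics/s2.png')[80:280,180:380]; cv2.imwrite('pics/s2c.png',cv2.resize(a,None,fx=3,fy=3,interpolation=cv2.INTER_CUBIC))
s=status.sense();print(s['tool_pos'],s['ft_force'])
E
```

```text
time: 3.7
tool_pos: [479.3, -37.7, 214.6]
tcp_rot: [180.0, -0.0, 177.8]
ft_force: [-0.6, 2.3, 3.6]
finger_gap: -0.3
[478.77644309 -37.61510842 213.72101099] [1.11992591 2.21935862 2.42816899]
```

View pics/s2c.png

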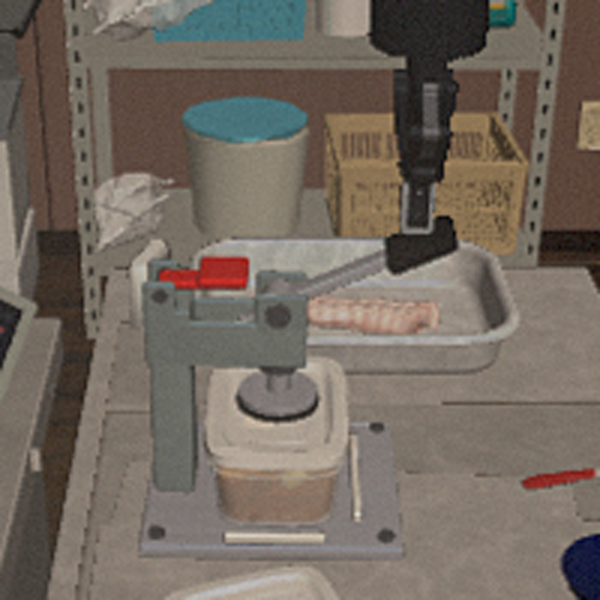

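The handle is following the fingertip, which sits on the pad's middle at about (420,230) in the crop.

```bash
python3 -m crank '{"slide":[[0.0021,0,0.0043],[0.0021,0,0.0043],[0.0027,0,0.0042],[0.0027,0,0.0042],[0.0023,0,0.0045],[0.0023,0,0.0045],[0.0019,0,0.0047],[0.0019,0,0.0048]],"twist":[0,0,0,0,0,0,0,0]}'; python3 -m crank '{"slide":[[0.0015,0,0.005],[0.0015,0,0.005],[0.0011,0,0.0043],[0.0011,0,0.0042],[0.0006,0,0.0035],[0.0006,0,0.0035]],"twist":[0,0,0,0,0,0]}'
```

```text
time: 4.55
tool_pos: [461.4, -37.2, 178.9]
tcp_rot: [-180.0, -0.0, 177.8]
ft_force: [3.6, 0.5, 2.0]
finger_gap: 0.1
time: 5.15
tool_pos: [455.0, -36.7, 153.4]
tcp_rot: [180.0, -0.0, 177.8]
ft_force: [0.6, -0.3, 1.7]
finger_gap: -0.2
```

```bash
python3 -m crank '{"slide":[[0.0003,0,0.003],[0.0003,0,0.003],[0,0,0.003],[0,0,0.003],[0,0,0.003],[0,0,0.002],[0,0,0]],"twist":[0,0,0,0,0,0,0]}'
python3 - <<'E'
from h import *
snap('side','s3.png')
a=cv2.imread('pics/s3.png')[80:280,180:380]; cv2.imwrite('pics/s3c.png',cv2.resize(a,None,fx=3,fy=3,interpolation=cv2.INTER_CUBIC))
s=status.sense();print(s['tool_pos'],s['ft_force'])
E
```

```text
time: 5.85
tool_pos: [454.3, -36.7, 136.3]
tcp_rot: [180.0, -0.1, 177.8]
ft_force: [-0.7, -0.4, -0.0]
finger_gap: 0.3
[454.51225399 -36.73722252 136.63336597] [-0.27019742  0.46165292  0.48446936]
```

View pics/s3c.png

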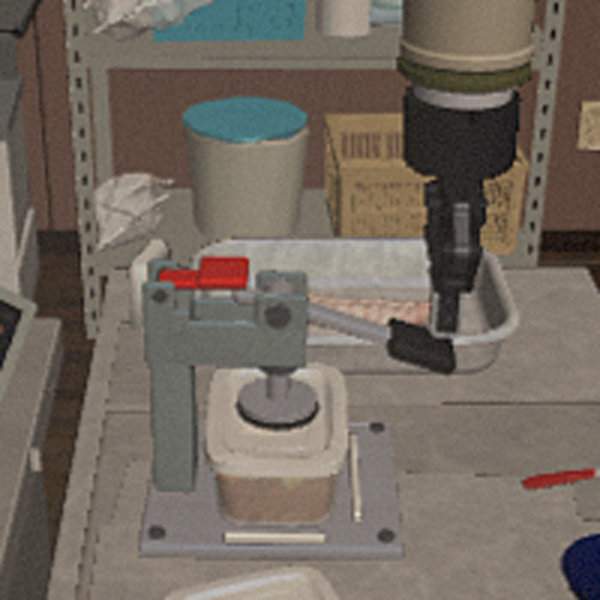

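The handle has snapped down below level and there is no force on the tip. I'll press a few mm more to confirm the end stop, then lift off and check that it stays down.

```bash
python3 -m crank '{"slide":[[0,0,0.002],[0,0,0.002],[0,0,0.001],[0,0,0]],"twist":[0,0,0,0]}';python3 -m crank '{"slide":[[0,0,-0.01],[0,0,-0.02],[0,0,-0.03],[0,0,-0.03],[0,0,-0.02],[0,0,0]],"twist":[0,0,0,0,0,0]}'
python3 - <<'E'
from h import *
snap('side','s4.png');snap('top','t4.png');snap('wrist','w4.png')
a=cv2.imread('pics/s4.png')[120:280,200:360]; cv2.imwrite('pics/s4c.png',cv2.resize(a,None,fx=3.75,fy=3.75,interpolation=cv2.INTER_CUBIC))
s=status.sense();print(s['tool_pos'],s['ft_force'])
E
```

```text
time: 6.3
tool_pos: [454.6, -36.8, 131.7]
tcp_rot: [180.0, -0.0, 177.8]
ft_force: [-0.0, 0.5, 0.3]
finger_gap: -0.4
time: 6.9
tool_pos: [456.7, -37.2, 246.6]
tcp_rot: [-179.9, 0.4, 177.8]
ft_force: [-0.0, 1.4, 0.1]
finger_gap: -0.2
[454.47382774 -36.70519307 241.47190955] [ 0.46232457 -0.36619902 -0.48693147]
```

View pics/s4c.png

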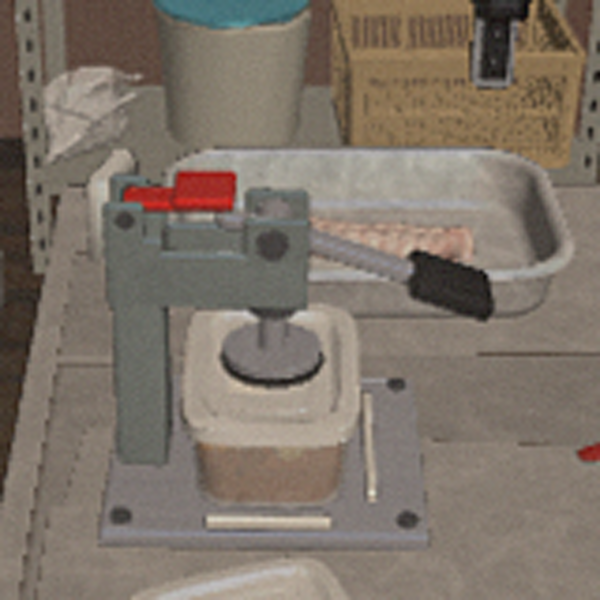

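It stays locked with the arm clear: pad at (450,285) in the crop, lid lower than before. Next I move over the red lever.

```bash
python3 -m crank '{"slide":[[-0.03,0,0],[-0.04,0,0],[-0.04,0,0],[-0.03,0,0],[-0.0125,0,0],[0,0,0.02],[0,0,0.015],[0,0,0]],"twist":[0,0,0,0,0,0,0,0]}'
python3 - <<'E'
from h import *
snap('side','s5.png');snap('top','t5.png')
a=cv2.imread('pics/s5.png')[120:280,200:360]; a=cv2.resize(a,(600,600),interpolation=cv2.INTER_CUBIC);cv2.imwrite('pics/s5c.png',a)
s=status.sense();print(s['tool_pos'],s['ft_force'])
L=lambda n:np.load('pics/'+n+'.npy',allow_pickle=True).item()
S=L('side0'); P=proj(S,np.array([462.3,-37,132])); print('exp pad px in crop s4', (P[0]-200)*3.75,(P[1]-120)*3.75)
E
```

```text
time: 7.85
tool_pos: [604.5, -42.3, 202.1]
tcp_rot: [179.9, -0.4, 177.8]
ft_force: [-0.5, -0.8, 0.2]
finger_gap: 0.2
[606.08689682 -42.55430369 205.81875207] [ 0.61055566 -0.95639308  0.28660576]
exp pad px in crop s4 461.4154606167997 270.70742527666
```

View pics/s5c.png

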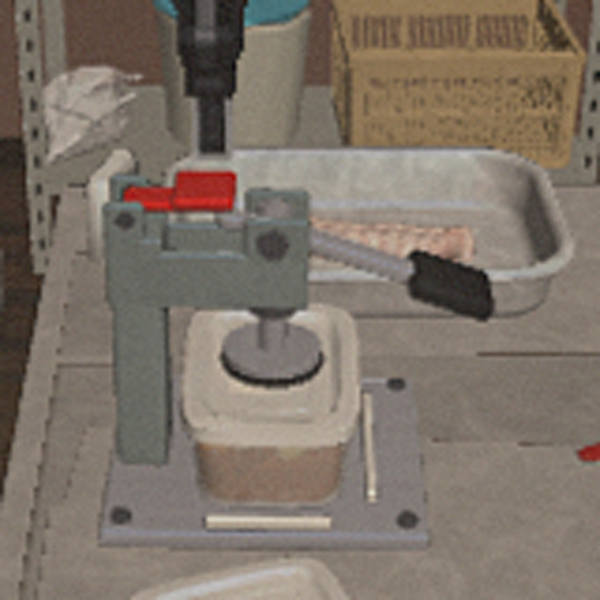

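The expected end-stop position of the pad matches the picture, and the tip is over the red pad. I'll push down now.

```bash
python3 -m crank '{"slide":[[0,0,0.01],[0,0,0.009],[0,0,0.003],[0,0,0.002],[0,0,0.002]],"twist":[0,0,0,0,0]}'; python3 -m crank '{"slide":[[0,0,0.002],[0,0,0.002],[0,0,0]],"twist":[0,0,0]}'
python3 - <<'E'
from h import *
snap('side','s6.png')
a=cv2.imread('pics/s6.png')[120:280,200:360]; a=cv2.resize(a,(600,600),interpolation=cv2.INTER_CUBIC);cv2.imwrite('pics/s6c.png',a)
s=status.sense();print(s['tool_pos'],s['ft_force'])
E
```

```text
time: 8.45
tool_pos: [606.4, -42.7, 181.8]
tcp_rot: [-180.0, -0.1, 177.8]
ft_force: [-9.0, 1.5, 10.4]
finger_gap: -0.1
time: 8.75
tool_pos: [606.8, -42.7, 176.9]
tcp_rot: [-180.0, -0.0, 177.8]
ft_force: [-2.2, -0.1, 1.8]
finger_gap: -0.1
[606.89302529 -42.68686292 176.9738603 ] [-2.53633301  0.43431705  1.9616915 ]
```

View pics/s6c.png

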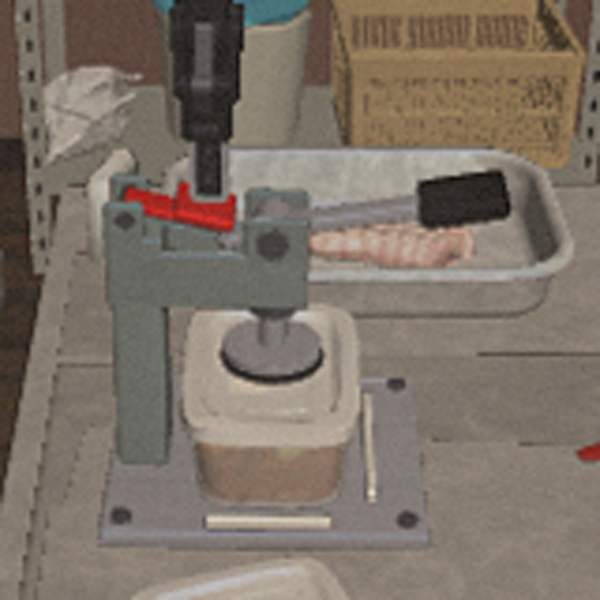

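The handle is released and rising; its pad is at (463,197) in the crop. I'll lift the tool off, let the handle finish, and look again.

```bash
python3 -m crank '{"slide":[[0,0,0],[0,0,0],[0,0,0],[0,0,0],[0,0,-0.01],[0,0,-0.03],[0,0,-0.04],[0,0,-0.04]],"twist":[0,0,0,0,0,0,0,0]}'; python3 -m crank '{"slide":[[0,0,-0.01],[0,0,0],[0,0,0],[0,0,0],[0,0,0],[0,0,0],[0,0,0],[0,0,0]],"twist":[0,0,0,0,0,0,0,0]}'
python3 - <<'E'
from h import *
snap('side','s7.png')
o=[]
for f in('s1','s7'):
    a=cv2.imread(f'pics/{f}.png')[120:280,210:345]; o.append(cv2.resize(a,(400,474),interpolation=cv2.INTER_CUBIC))
cv2.imwrite('pics/s7c.png',np.hstack(o))
s=status.sense();print(s['tool_pos'],s['ft_force'])
E
```

```text
time: 9.6
tool_pos: [607.0, -42.6, 298.5]
tcp_rot: [180.0, -0.0, 177.8]
ft_force: [0.6, -0.1, 0.6]
finger_gap: 0.1
time: 10.4
tool_pos: [607.0, -42.7, 306.6]
tcp_rot: [180.0, -0.0, 177.8]
ft_force: [0.3, -1.0, 0.2]
finger_gap: -0.0
[607.08316624 -42.68134421 306.78282551] [ 0.39273813  0.44265119 -0.41542116]
```

View pics/s7c.png

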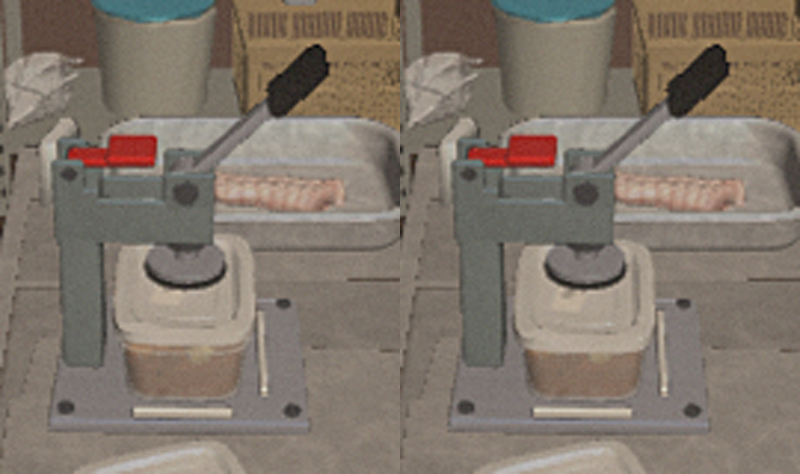

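```bash
python3 -c "
from bench import hand_in
print(hand_in())"
```

```text
the job is handed in; nothing more can be done
None
```

The press job is done and handed in at about 10.5 s. I swung the black handle down over centre with the closed fingertips and it snapped to its end stop by itself. It stayed locked once I lifted the arm clear. I then pushed the red lever down about 8 mm, which took roughly 10 N, and the handle sprang up.

In the last side picture:
- **Handle and lever:** the handle is fully up and the red lever is back level, both as at the start.
- **Lid:** it sits about 5 to 6 mm lower than at the start, which is the whole gap it had above closed. I judged this by eye from a side view at about 0.4 px per mm, so it does not prove the lid is home to the millimetre.
- **Arm:** it is about 120 mm clear of the lever, touching nothing, with the force reading near zero.

None of the checks failed or disagreed.

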